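# Clamp the glued key box

## Task

The pale end panels of the little wooden key box standing in the mail rack have just been glued. Stand the box upright on the bed of the steel clamp with its two end panels facing the two jaws, then turn the crank clockwise until the sliding jaw holds the box firmly against the fixed jaw. Let go, never tip the box over, and leave the jar in the rack and the other things on the console as they are.

Things in the scene. Friction and masses are not known exactly. Their poses are not given: they have to be found in the camera images.
- key_box: closed wooden box, dark sides, a pale panel at each end: 48 mm wide (its x), 68 mm long over the end panels (its y), 58 mm tall, about 0.2 kg. Origin: centre of its underside. It starts upright in one of the two rack slots, its length along the slot, so that there only the end panels can be gripped from above.
- rack: fixed low stainless mail rack, base 150 (x) x 125 (y) x 4 mm; three upright plates 3 mm thick, 110 mm long in x, 52 mm high, at y = -61, 0, 61 mm: two 58 mm wide slots along x, open at both ends and the top (centres y = +-30.5 mm, floor z = 4 mm). Origin: centre of its underside. The box stands in one slot, the jar in the other.
- clamp_bay (a point): centre of the bay between the jaws of the fixed steel clamp, on top of its bed (14 mm above the table): the middle of the box's underside belongs here. y points along the screw, from the fixed jaw to the crank. Bed: x +-40, y -75 to 172 mm. Gear housing below the crank: x +-30, y 110 to 170, top 72 mm above the table. The starting gap of 84 to 92 mm has no room for fingers at the end panels.
- fixed_jaw: fixed jaw of the clamp, 70 mm wide (x), 18 mm thick, 52 mm tall above the bed, its face at y = -46 mm. Its origin is on the table below the centre of the bay, its axes are the bay's.
- jaw: sliding jaw of the clamp, same width and height, 14 mm thick, on springs in front of the carriage that the crank drives (42 mm long behind the jaw's face); its face is at y = +46 mm in its own frame. Its origin is on the table below the bay's centre when the crank reads 0, and moves 4 mm along -y per rad of crank until it is stopped by the box.
- crank (a joint): crank angle in rad, 0 (open; knob at -x of the axis) to 9.4, growing clockwise seen from above, which closes the jaw 4 mm per rad. Starts at 0 to 2. The jaw has pushed the box onto the fixed jaw at about 6; the jaw is sprung, each rad beyond adds 8 N, 7 to 8.5 is firm. Friction keeps the crank where it is left. Turning takes 3 to 5 N at the knob.
- crank_axis (a point): point on the crank's upright axis, 115 mm above the table, at the height of the knob's grip point, 140 mm along +y from the bay's centre; same orientation as the clamp.
- crank_knob (a point): grip point of the crank's upright black knob, a cylinder 22 mm in diameter and 45 mm tall (89 to 134 mm above the table) that spins freely on its pin, 52 mm from the crank axis; the point lies on the knob's axis 115 mm above the table. The crank arm is below it, its top 88 mm above the table.
- jar: bystander: closed glass jar with a steel twist cap, 48 mm diameter, 68 mm tall, in the other rack slot. Origin: centre of its underside.
- dish: bystander: teal ceramic dish holding two keys, 120 mm diameter, 26 mm tall. Origin: centre of its underside.
- compact: bystander: closed round rose gold compact mirror, 72 mm diameter, 15 mm thick, lying flat. Origin: centre of its underside.
- hair_clip: bystander: black plastic hair clip, 85 x 30 x 18 mm, lying along its x. Origin: centre of its underside.
There are look-alikes about, which are no part of the job. Of the things that look like the key_box, the largest one is meant.

How it is judged:
By the outcome, as a careful person would: the job done as asked, in the order asked, and still so for the second after the job is handed in, with the robot touching nothing.
It also fails if it takes over 72 s, if anything falls off the work surface, if the arm or the gripper's body presses on something with over 40 N, if the wrist force passes 120 N, or if a joint passes its speed limit or range.

## Robot

A 6-joint arm with a two-finger parallel gripper is mounted at the origin on the work surface. World frame = base frame: x ahead of the robot, y to its left, z up, the work surface at z = 0. Lengths are in m, angles in rad, forces in N, time in s.
With the tool pointing down it reaches from about 0.35 to 0.95 m from the base axis. Payload 17.4 kg.
Tool frame: the origin (TCP) lies midway between the tips of the shut fingers; the grasp point (between the pads) lies 19 mm behind it (grip_point_offset is the z of the grasp point in the tool frame, in m); z points along the fingers, y is the direction in which the jaws open and shut (so a half turn about z gives the same grasp; the last joint's range is limited). The gripper opens to 93 mm and grips with 3 to 60 N. Pads are 15 mm wide; open, the fingers measure 128 mm over their backs; the gripper's body (75 mm by 188 mm) begins 65 mm behind the grasp point.
Start: joints at [-1.244, 0.116, 1.442, -0, 1.584, -0.038], TCP at [0.241, -0.631, 0.219] pointing down, gripper open.
Joint ranges: [-2.83, 2.83], [-0.83, 2.19], [0.07, 2.5], [-1.14, 4.28], [0.01, 3], [-2.97, 2.97]. Speed limits (rad/s): [1.89, 1.89, 2.22, 3.14, 3.14, 3.14].

## Interface

Orientations are given as a unit quaternion [x, y, z, w].
In Python, from workcell import * gives the robot as it stands. The module is installed in compiled form; this text tells all that it offers.
- The arm moves only by the tool arm_command, never from a script. Its argument "steps" is a list of rows, each an object with "slide": the shift along the world's x, y, z in m, a list of three; "delta_rot": the turn, a rotation vector about the world's x, y, z in degrees, a list of three; "grip": the closure, from 0 (fully open) to 1 (shut). In form: [{"slide": [tx, ty, tz], "delta_rot": [rx, ry, rz], "grip": grip}, ...]. A call has 1 to 5 rows; each row shifts and turns the commanded pose from where the row before left it; what a row does not reach is not made up. A row lasts 1/10 s, in which the tool goes at most 50 mm and 8.59 degrees, less where a joint would pass 70% of its speed; a pose out of reach is approached as far as the arm can. A call is refused whole if a number of a shift passes 0.05 or a number of a turn 8.59, either way. A call with a gripper value outside its range is refused whole. The fingers move at their own pace and stop on an object; "squeeze" is the grip in N (left out, the last holds). Time passes only in rows, so rows that do not move let the fingers close. It gives the time, the measured TCP pose, the force and the opening at its end, in the units of the state.
- get_obs(): the state, without advancing time (a new reading comes with each control period).
- get_image(name): name is "scene" or "top" or "wrist"; returns a dict with "pixels" (480x640x3 uint8, red, green, blue), "fov_y" (degrees; the focal length in pixels is half the picture's height over the tangent of half this angle, whatever the lens; pixels are square), "cx", "cy" (the principal point, pixels), "world_to_cam" (4x4, takes a point from world to camera coordinates). Camera axes: x right, y up, looking along -z (the intrinsics and any distortion apply to the point x, -y, -z); pixel columns grow to the right and rows downward; lengths in m; the calibration is good to about 2 mm. A picture is of the moment at which its call begins. There is no depth.
- job_done(): hands the job in, once; it reports no verdict.
The state is a dict: "time_s": time; "joints": joint angles; "qvel": joint speeds; "tau": joint torques, N m; "position": TCP position; "eef_rot": TCP orientation; "contact_force": force on the tool from outside, world axes, zero at the start; "moment": the same for the moment, N m; "width": finger opening in m.
Only numpy, scipy, OpenCV 4.12 (cv2) and the standard library are available. Lean on these libraries where they do the work, as an engineer would, in place of code of your own. Each camera call takes 0.05 s, during which the arm holds its last target. There are 200 camera calls.

## Working session

There is one attempt and no reset: what is moved stays moved. The work goes in short steps, Python scripts to look and compute and a tool call to move; the robot and the scene stay as the last step left them, time stands still between calls to the robot, and variables do not carry over. Pictures are saved under pics/ and viewed, about 8 in all and at most 12, crops included, and the job is handed in when it is done.

Besides the shell and the picture viewer there is one more tool, called after "Request:" by a JSON object that holds its "op" and its "data", one argument or row to a line. arm_command: Moves the arm, as the interface text tells. Its arguments: {"type":"object","properties":{"steps":{"type":"array"},"squeeze":{"type":"number"}},"required":["steps"]}

```bash
mkdir -p pics; cat > h.py <<'E'
from workcell import *
import numpy as np, cv2
def snap(n,f):
    im=get_image(n); cv2.imwrite('pics/'+f,cv2.cvtColor(im['pixels'],cv2.COLOR_RGB2BGR)); 
    np.save('pics/'+f+'.npy',{k:im[k] for k in im},allow_pickle=True); return im
def load(f): return np.load('pics/'+f+'.npy',allow_pickle=True).item()
def proj(im,p):
    W=np.array(im['world_to_cam']); c=W[:3,:3]@np.asarray(p,float)+W[:3,3]; f=240/np.tan(np.radians(im['fov_y'])/2)
    return im['cx']+f*c[0]/-c[2], im['cy']-f*c[1]/-c[2]
def ray(im,u,v,z):
    W=np.array(im['world_to_cam']); f=240/np.tan(np.radians(im['fov_y'])/2)
    d=W[:3,:3].T@np.array([(u-im['cx'])/f,-(v-im['cy'])/f,-1]); o=-W[:3,:3].T@W[:3,3]
    return o+d*(z-o[2])/d[2]
E
python3 - <<'E'
from h import *
for n in ('top','scene'):
    im=snap(n,n+'1.png'); print(n,{k:im[k] for k in im if k!='pixels'})
print(get_obs())
E
```

```text
top {'fov_y': 55.96405991311243, 'cx': 314.61084043465235, 'cy': 243.17904774889067, 'world_to_cam': array([[-1.77237332e-02, -9.99842922e-01, -2.86036343e-05,
        -3.24462003e-02],
       [ 9.95000744e-01, -1.76407103e-02,  9.82971293e-02,
        -5.75830223e-01],
       [-9.82821936e-02,  1.71373146e-03,  9.95157110e-01,
        -8.81672407e-01],
       [ 0.00000000e+00,  0.00000000e+00,  0.00000000e+00,
         1.00000000e+00]])}
scene {'fov_y': 57.464367122378725, 'cx': 313.7117104214266, 'cy': 240.51575552296228, 'world_to_cam': array([[ 0.18152468,  0.98335838, -0.00742206, -0.05866003],
       [-0.83642658,  0.15836183,  0.52470191,  0.41037826],
       [ 0.5171454 , -0.08903834,  0.85125367, -1.16560777],
       [ 0.        ,  0.        ,  0.        ,  1.        ]])}
{'time_s': 0.1, 'joints': array([-1.24379040e+00,  1.16413220e-01,  1.44218223e+00, -3.23040056e-05,
        1.58400684e+00, -3.78038398e-02]), 'qvel': array([ 0.00035061, -0.00035024, -0.00294828, -0.00075276,  0.00107517,
        0.00019996]), 'tau': array([ 2.06876961e-03, -7.22893953e+01, -6.23865294e+01,  7.80952326e-02,
        2.27615540e-02, -9.56450458e-05]), 'position': array([ 0.24074231, -0.63041416,  0.21800581]), 'eef_rot': array([ 9.83410215e-01,  1.81394856e-01, -8.87248335e-05, -4.97219469e-04]), 'contact_force': array([ 0.11833323, -0.30028408, -0.1350865 ]), 'moment': array([-0.01618219, -0.02846235, -0.01611236]), 'width': 0.09284571870749236}
```

```bash
echo
```

```text
(no output)
```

View pics/top1.png

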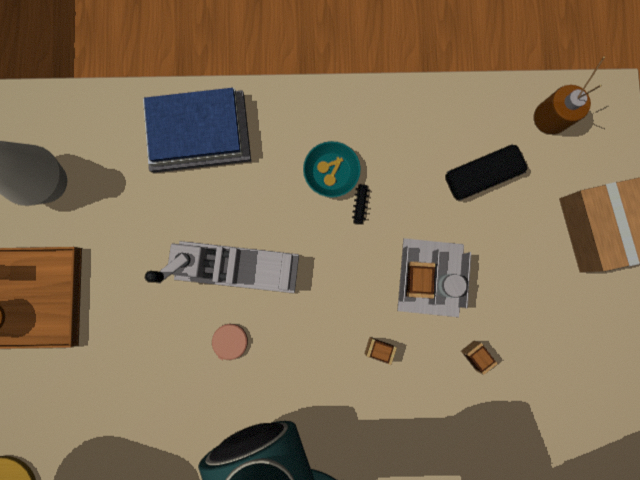

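View pics/scene1.png

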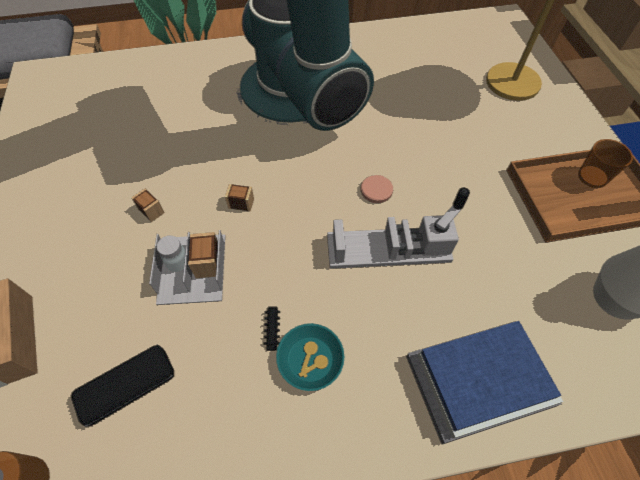

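Top view: the clamp is at about (235,267), with its knob at (153,276). The rack is at (435,278), with the jar at (455,286). Three things look like the key box: the one in the rack at (422,280), and small ones on the table at (381,350) and (481,357). The rack box is the largest and the only one in a rack, so it fits. I'll confirm it in an enlarged crop.

```bash
python3 - <<'E'
import cv2,numpy as np
a=cv2.imread('pics/top1.png')
b=cv2.resize(a[230:380,360:510],None,fx=4,fy=4,interpolation=cv2.INTER_CUBIC)
cv2.imwrite('pics/c1.png',b)
c=cv2.resize(a[225:305,140:310],None,fx=4.7,fy=4.7,interpolation=cv2.INTER_CUBIC)
cv2.imwrite('pics/c2.png',c)
E
```

```text
(no output)
```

View pics/c1.png

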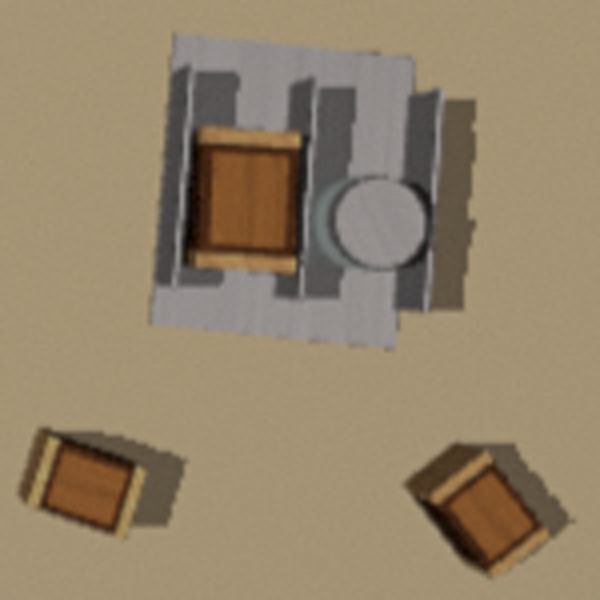

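View pics/c2.png

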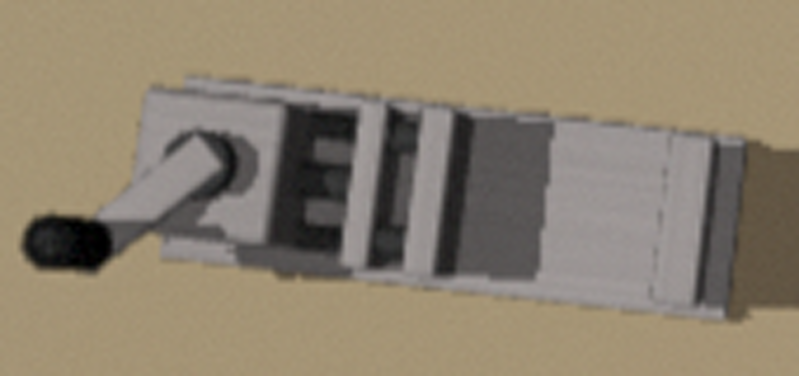

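The crop confirms the target: the rack box at (422,280) is clearly larger than the two look-alikes, with its pale panels at the upper and lower ends. The clamp's fixed jaw is at the right (about (285,272)), and the knob is at lower left. Next I compute poses.

```bash
python3 - <<'E'
from h import *
t=load('top1.png')
W=t['world_to_cam'];print('cam',-W[:3,:3].T@W[:3,3])
def c1(x,y,z): return ray(t,x/4+360-.4,y/4+230-.4,z)*1000
def c2(x,y,z): return ray(t,x/4.7+140-.4,y/4.7+225-.4,z)*1000
P=lambda n,l:print(n,[list(np.round(p[:2],1)) for p in l])
# rack plates' top ends z=.052 (outer left, mid, right), base corners z=.004
P('plates',[c1(190,68,.052),c1(176,287,.052),c1(314,80,.052),c1(303,298,.052),c1(439,91,.052),c1(427,310,.052)])
P('base',[c1(174,35,.004),c1(414,55,.004),c1(394,348,.004),c1(151,323,.004)])
P('boxtop',[c1(302,148,.062),c1(298,262,.062),c1(296,272,.062),c1(190,265,.062),c1(200,145,.062)])
P('bed',[c2(745,140,.014),c2(728,318,.014),c2(188,78,.014),c2(162,258,.014)])
P('fjaw',[c2(670,135,.066),c2(712,137,.066),c2(697,305,.066),c2(655,300,.066)])
P('jaw',[c2(422,108,.066),c2(453,110,.066),c2(434,275,.066),c2(405,272,.066)])
P('house',[c2(150,88,.072),c2(285,100,.072),c2(268,243,.072),c2(134,230,.072)])
P('knobtop',[c2(50,242,.134)]);P('axis',[c2(205,155,.088)])
E
```

```text
cam [ 0.48572373 -0.04108821  0.93400409]
plates [[np.float64(562.9), np.float64(-223.8)], [np.float64(456.5), np.float64(-213.0)], [np.float64(555.9), np.float64(-284.3)], [np.float64(450.2), np.float64(-274.3)], [np.float64(549.4), np.float64(-345.2)], [np.float64(443.4), np.float64(-334.0)]]
base [[np.float64(584.4), np.float64(-226.1)], [np.float64(571.8), np.float64(-349.8)], [np.float64(422.2), np.float64(-332.1)], [np.float64(437.0), np.float64(-208.9)]]
boxtop [[np.float64(522.3), np.float64(-274.3)], [np.float64(467.7), np.float64(-270.0)], [np.float64(463.0), np.float64(-268.8)], [np.float64(467.2), np.float64(-218.1)], [np.float64(524.6), np.float64(-225.1)]]
bed [[np.float64(554.2), np.float64(-8.6)], [np.float64(477.5), np.float64(-0.2)], [np.float64(585.6), np.float64(233.6)], [np.float64(507.6), np.float64(244.0)]]
fjaw [[np.float64(552.9), np.float64(20.3)], [np.float64(551.8), np.float64(3.1)], [np.float64(483.4), np.float64(10.0)], [np.float64(485.7), np.float64(27.1)]]
jaw [[np.float64(565.8), np.float64(121.9)], [np.float64(564.8), np.float64(109.2)], [np.float64(497.5), np.float64(117.0)], [np.float64(498.9), np.float64(128.8)]]
house [[np.float64(575.4), np.float64(231.8)], [np.float64(569.5), np.float64(176.7)], [np.float64(511.5), np.float64(183.1)], [np.float64(517.7), np.float64(237.5)]]
knobtop [[np.float64(511.5), np.float64(249.0)]]
axis [[np.float64(546.5), np.float64(204.4)]]
```

Request:
{"op": "arm_command", "data": {
  "steps": [
    {"slide": [0.025,0.038,0],"delta_rot": [0,0,6.3],"grip": 0},
    {"slide": [0.025,0.038,0],"delta_rot": [0,0,6.3],"grip": 0},
    {"slide": [0.025,0.038,0],"delta_rot": [0,0,6.3],"grip": 0},
    {"slide": [0.025,0.038,0],"delta_rot": [0,0,6.3],"grip": 0},
    {"slide": [0.025,0.038,0],"delta_rot": [0,0,6.3],"grip": 0}
  ],
  "squeeze": 15
}}

```text
time_s: 0.6
position: [0.3664, -0.4389, 0.2183]
eef_rot: [0.896, 0.443, -0.0, -0.0]
contact_force: [0.6, -0.8, -0.4]
width: 0.0928
```

Request:
{"op": "arm_command", "data": {
  "steps": [
    {"slide": [0.025,0.038,0],"delta_rot": [0,0,6.3],"grip": 0},
    {"slide": [0.025,0.038,0],"delta_rot": [0,0,6.3],"grip": 0},
    {"slide": [0.025,0.038,0],"delta_rot": [0,0,6.3],"grip": 0},
    {"slide": [0.025,0.038,0],"delta_rot": [0,0,6.3],"grip": 0},
    {"slide": [0.025,0.038,0],"delta_rot": [0,0,6.3],"grip": 0}
  ]
}}

```text
time_s: 1.1
position: [0.4914, -0.2488, 0.2185]
eef_rot: [0.742, 0.67, -0.0, -0.0]
contact_force: [0.4, -0.8, -0.5]
width: 0.0928
```

```bash
cat >> h.py <<'E'
from scipy.spatial.transform import Rotation as R
def st():
    o=get_obs(); M=R.from_quat(o['eef_rot']).as_matrix()
    print('t',o['time_s'],'pos',np.round(o['position']*1000,1),'yaw_y',np.round(np.degrees(np.arctan2(M[1,1],M[0,1])),2),'z',np.round(M[:,2],3),'F',np.round(o['contact_force'],1),'w',round(o['width']*1000,1),'j',np.round(o['joints'],2))
    return o,M
E
python3 - <<'E'
from h import *
im=snap('wrist','w1.png'); st()
E
```

```text
t 1.15 pos [ 494.  -244.4  218.4] yaw_y -5.27 z [ 0.001  0.002 -1.   ] F [1.3 3.7 0.4] w 93.2 j [-0.51 -0.15  1.71  0.    1.59 -0.41]
```

View pics/w1.png

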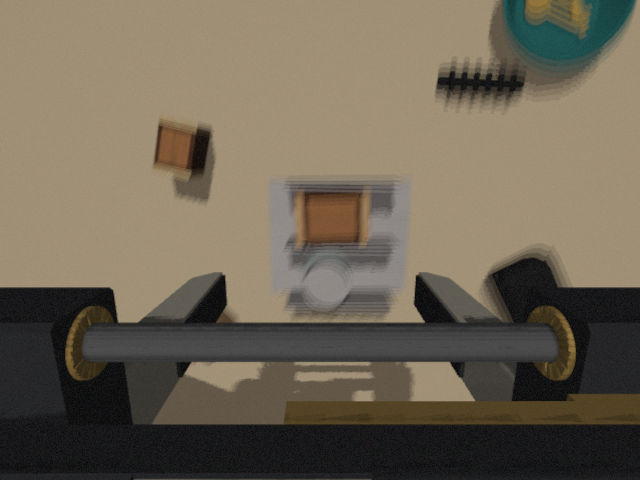

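The wrist view shows the box in its slot around (333,218), blurred because the arm was still moving. I'll retake it at rest and measure with a mask.

```bash
python3 - <<'E'
from h import *
im=snap('wrist','w2.png'); st()
h=cv2.cvtColor(im['pixels'],cv2.COLOR_RGB2HSV); print(h[218,333],h[218,366],h[218,300])
roi=np.zeros(h.shape[:2],np.uint8); roi[170:270,280:390]=1
m=((h[...,1]>90)&(h[...,2]>40)).astype(np.uint8)*roi
c=max(cv2.findContours(m,cv2.RETR_EXTERNAL,cv2.CHAIN_APPROX_NONE)[0],key=cv2.contourArea)
r=cv2.minAreaRect(c);b=cv2.boxPoints(r);print(r)
q=np.array([ray(im,u,v,.062)[:2]*1000 for u,v in b]);print(np.round(q,1),q.mean(0))
print(proj(im,(.497,-.247,.062)))
E
```

```text
t 1.2 pos [ 492.7 -246.8  218.4] yaw_y -5.63 z [ 0.     0.001 -1.   ] F [ 0.1 -0.2  1. ] w 92.9 j [-0.51 -0.16  1.71  0.    1.59 -0.41]
[ 13 145 132] [ 6 14 92] [ 10 143  73]
((326.5, 227.0), (56.0, 73.0), 90.0)
[[ 468.2 -216.6]
 [ 533.7 -222.6]
 [ 530.4 -274.9]
 [ 462.4 -268.7]] [ 498.68527063 -245.68715655]
(np.float64(324.7956278527051), np.float64(229.08541004529266))
```

Request:
{"op": "arm_command", "data": {
  "steps": [
    {"slide": [0.005,0,-0.04],"delta_rot": [0,0,0],"grip": 0},
    {"slide": [0,0,-0.04],"delta_rot": [0,0,0],"grip": 0},
    {"slide": [0,0,-0.02],"delta_rot": [0,0,0],"grip": 0},
    {"slide": [0,0,0],"delta_rot": [0,0,0],"grip": 0},
    {"slide": [0,0,0],"delta_rot": [0,0,0],"grip": 0}
  ]
}}

```text
time_s: 1.7
position: [0.4958, -0.251, 0.1194]
eef_rot: [0.744, 0.668, -0.0, 0.0]
contact_force: [0.3, 0.2, 0.7]
width: 0.0929
```

```bash
python3 - <<'E'
from h import *
im=snap('wrist','w3.png'); st()
E
```

```text
t 1.75 pos [ 496.1 -251.1  120.2] yaw_y -6.13 z [ 0.001 -0.001 -1.   ] F [-0.1  0.7 -0.5] w 92.8 j [-0.51 -0.1   1.82 -0.    1.42 -0.41]
```

View pics/w3.png

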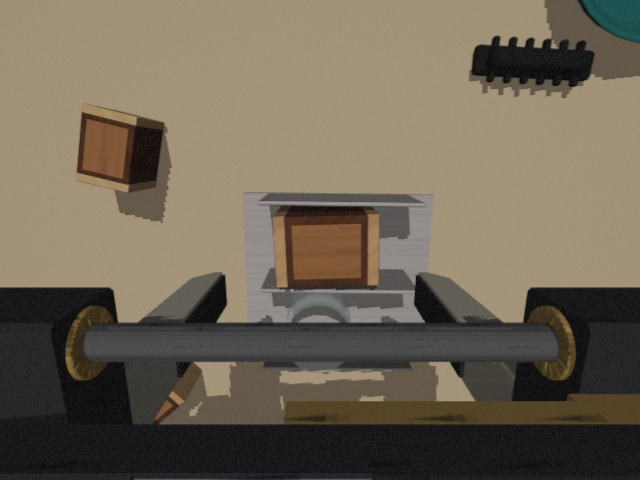

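```bash
python3 - <<'E'
from h import *
im=load('w3.png'); W=im['world_to_cam'];print('cam',-W[:3,:3].T@W[:3,3])
for z,L in ((.062,[(276,286),(380,284),(378,213),(275,214)]),(.052,[(262,202),(424,204),(264,288),(412,290)])):
  q=np.array([ray(im,u,v,z)[:2]*1000 for u,v in L]);print(np.round(q,1).tolist(),np.round(q.mean(0),1))
E
```

```text
cam [ 0.50177752 -0.18594988  0.28533216]
[[463.4, -267.9], [532.0, -273.8], [533.9, -226.4], [469.3, -220.1]] [ 499.7 -247.1]
[[460.5, -212.9], [565.6, -225.4], [453.3, -272.2], [555.1, -284.5]] [ 508.6 -248.7]
```

The box centre comes out at (499,-247) mm with yaw about -5.5°. I shift by +3/+4 mm, descend and grip.

Request:
{"op": "arm_command", "data": {
  "steps": [
    {"slide": [0.003,0.004,-0.02],"delta_rot": [0,0,0.5],"grip": 0},
    {"slide": [0,0,-0.025],"delta_rot": [0,0,0],"grip": 0},
    {"slide": [0,0,-0.025],"delta_rot": [0,0,0],"grip": 0},
    {"slide": [0,0,-0.02],"delta_rot": [0,0,0],"grip": 0},
    {"slide": [0,0,-0.006],"delta_rot": [0,0,0],"grip": 0}
  ]
}}

```text
time_s: 2.25
position: [0.4987, -0.2467, 0.0222]
eef_rot: [0.741, 0.672, -0.0, -0.0]
contact_force: [-0.1, 0.2, 0.6]
width: 0.0927
```

Request:
{"op": "arm_command", "data": {
  "steps": [
    {"slide": [0,0,0],"delta_rot": [0,0,0],"grip": 0},
    {"slide": [0,0,0],"delta_rot": [0,0,0],"grip": 0.5},
    {"slide": [0,0,0],"delta_rot": [0,0,0],"grip": 0.5},
    {"slide": [0,0,0],"delta_rot": [0,0,0],"grip": 0.5},
    {"slide": [0,0,0],"delta_rot": [0,0,0],"grip": 0.5}
  ],
  "squeeze": 15
}}

```text
time_s: 2.75
position: [0.4992, -0.2468, 0.0234]
eef_rot: [0.741, 0.672, 0.0, 0.001]
contact_force: [-1.2, -0.4, 5.4]
width: 0.0681
```

Request:
{"op": "arm_command", "data": {
  "steps": [
    {"slide": [0,0,0.01],"delta_rot": [0,0,0],"grip": 0.5},
    {"slide": [0,0,0.025],"delta_rot": [0,0,0],"grip": 0.5},
    {"slide": [0,0,0.03],"delta_rot": [0,0,0],"grip": 0.5},
    {"slide": [0,0,0.03],"delta_rot": [0,0,0],"grip": 0.5},
    {"slide": [0,0,0.015],"delta_rot": [0,0,0],"grip": 0.5}
  ]
}}

```text
time_s: 3.25
position: [0.4994, -0.2469, 0.1358]
eef_rot: [0.741, 0.672, 0.0, 0.001]
contact_force: [0.0, -0.5, -2.2]
width: 0.0681
```

Request:
{"op": "arm_command", "data": {
  "steps": [
    {"slide": [-0.005,0.01,0],"delta_rot": [0,0,2],"grip": 0.5},
    {"slide": [-0.005,0.02,0],"delta_rot": [0,0,6.6],"grip": 0.5},
    {"slide": [-0.005,0.025,0],"delta_rot": [0,0,8],"grip": 0.5},
    {"slide": [-0.005,0.025,0],"delta_rot": [0,0,8],"grip": 0.5},
    {"slide": [-0.005,0.025,0],"delta_rot": [0,0,8],"grip": 0.5}
  ]
}}

```text
time_s: 3.75
position: [0.4724, -0.14, 0.1306]
eef_rot: [0.519, 0.855, -0.0, -0.001]
contact_force: [0.5, 0.2, -2.2]
width: 0.0681
```

Request:
{"op": "arm_command", "data": {
  "steps": [
    {"slide": [-0.005,0.02,0],"delta_rot": [0,0,8],"grip": 0.5},
    {"slide": [-0.005,0.015,0],"delta_rot": [0,0,8],"grip": 0.5},
    {"slide": [-0.005,0.002,0],"delta_rot": [0,0,8],"grip": 0.5},
    {"slide": [0,0,0],"delta_rot": [0,0,8],"grip": 0.5},
    {"slide": [0,0,0],"delta_rot": [0,0,8],"grip": 0.5}
  ]
}}

```text
time_s: 4.25
position: [0.4577, -0.1037, 0.1308]
eef_rot: [0.195, 0.981, 0.0, -0.001]
contact_force: [1.6, 0.2, -2.2]
width: 0.068
```

Request:
{"op": "arm_command", "data": {
  "steps": [
    {"slide": [0,0,0],"delta_rot": [0,0,8],"grip": 0.5},
    {"slide": [0,0,0],"delta_rot": [0,0,6],"grip": 0.5},
    {"slide": [0,0,0],"delta_rot": [0,0,2],"grip": 0.5},
    {"slide": [0,0,0],"delta_rot": [0,0,0],"grip": 0.5}
  ]
}}

```text
time_s: 4.65
position: [0.4579, -0.104, 0.1309]
eef_rot: [0.06, 0.998, 0.0, -0.001]
contact_force: [-0.3, 0.2, -3.0]
width: 0.0678
```

```bash
python3 - <<'E'
from h import *
st(); im=snap('scene','s2.png'); cv2.imwrite('pics/s2c.png',cv2.resize(cv2.imread('pics/s2.png')[120:400,100:500],None,fx=2,fy=2))
E
```

```text
t 4.65 pos [ 457.9 -104.   130.9] yaw_y 83.12 z [-0.002  0.001 -1.   ] F [-0.3  0.2 -3. ] w 67.8 j [-0.28 -0.31  1.98  0.    1.47 -1.73]
```

View pics/s2c.png

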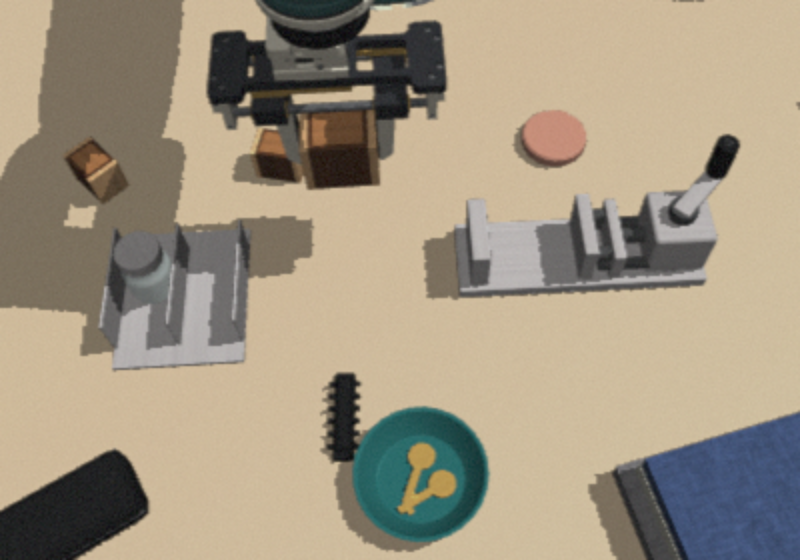

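Picture: the box is held upright over clear table, with the jar, dish, clip and clamp undisturbed. I set it down at about (0.470,-0.095).

Request:
{"op": "arm_command", "data": {
  "steps": [
    {"slide": [0.012,0.009,-0.03],"delta_rot": [0,0,0],"grip": 0.5},
    {"slide": [0,0,-0.03],"delta_rot": [0,0,0],"grip": 0.5},
    {"slide": [0,0,-0.03],"delta_rot": [0,0,0],"grip": 0.5},
    {"slide": [0,0,-0.014],"delta_rot": [0,0,0],"grip": 0.5},
    {"slide": [0,0,-0.004],"delta_rot": [0,0,0],"grip": 0.5}
  ]
}}

```text
time_s: 5.2
position: [0.4698, -0.0953, 0.023]
eef_rot: [0.061, 0.998, 0.0, -0.001]
contact_force: [1.0, -0.4, -2.0]
width: 0.0681
```

Request:
{"op": "arm_command", "data": {
  "steps": [
    {"slide": [0,0,-0.002],"delta_rot": [0,0,0],"grip": 0.5},
    {"slide": [0,0,-0.001],"delta_rot": [0,0,0],"grip": 0.5},
    {"slide": [0,0,0],"delta_rot": [0,0,0],"grip": 0.5}
  ]
}}

```text
time_s: 5.5
position: [0.4714, -0.0958, 0.0227]
eef_rot: [0.061, 0.998, -0.0, 0.001]
contact_force: [1.0, 0.4, -2.0]
width: 0.0679
```

Request:
{"op": "arm_command", "data": {
  "steps": [
    {"slide": [0,0,-0.002],"delta_rot": [0,0,0],"grip": 0.5},
    {"slide": [0,0,0],"delta_rot": [0,0,0],"grip": 0.5}
  ]
}}

```text
time_s: 5.7
position: [0.4709, -0.0956, 0.0199]
eef_rot: [0.061, 0.998, -0.0, 0.0]
contact_force: [0.3, 0.9, -2.8]
width: 0.0677
```

Request:
{"op": "arm_command", "data": {
  "steps": [
    {"slide": [0,0,-0.001],"delta_rot": [0,0,0],"grip": 0.5},
    {"slide": [0,0,0],"delta_rot": [0,0,0],"grip": 0.5}
  ]
}}

```text
time_s: 5.9
position: [0.471, -0.0957, 0.0194]
eef_rot: [0.061, 0.998, -0.0, 0.0]
contact_force: [-2.9, 0.6, 5.6]
width: 0.0682
```

Request:
{"op": "arm_command", "data": {
  "steps": [
    {"slide": [0,0,0],"delta_rot": [0,0,0],"grip": 0.2},
    {"slide": [0,0,0],"delta_rot": [0,0,0],"grip": 0},
    {"slide": [0,0,0],"delta_rot": [0,0,0],"grip": 0},
    {"slide": [0,0,0.02],"delta_rot": [0,0,0],"grip": 0},
    {"slide": [0,0,0.04],"delta_rot": [0,0,0],"grip": 0}
  ]
}}

```text
time_s: 6.4
position: [0.4693, -0.0952, 0.0767]
eef_rot: [0.061, 0.998, 0.0, -0.002]
contact_force: [1.6, -0.5, 1.3]
width: 0.0926
```

Request:
{"op": "arm_command", "data": {
  "steps": [
    {"slide": [0,0,0.04],"delta_rot": [0,0,-5],"grip": 0},
    {"slide": [0,0,0],"delta_rot": [0,0,-8.5],"grip": 0},
    {"slide": [0,0,0],"delta_rot": [0,0,-8.5],"grip": 0},
    {"slide": [0,0,0],"delta_rot": [0,0,-8.5],"grip": 0},
    {"slide": [0,0,0],"delta_rot": [0,0,-8.5],"grip": 0}
  ]
}}

```text
time_s: 6.9
position: [0.4708, -0.0956, 0.1187]
eef_rot: [0.394, 0.919, 0.0, 0.0]
contact_force: [-0.5, -0.7, -0.4]
width: 0.0928
```

Request:
{"op": "arm_command", "data": {
  "steps": [
    {"slide": [0,0,0],"delta_rot": [0,0,-8.5],"grip": 0},
    {"slide": [0,0,0],"delta_rot": [0,0,-8.5],"grip": 0},
    {"slide": [0,0,0],"delta_rot": [0,0,-8.5],"grip": 0},
    {"slide": [0,0,0],"delta_rot": [0,0,-8.5],"grip": 0},
    {"slide": [0,0,0],"delta_rot": [0,0,-8.5],"grip": 0}
  ]
}}

```text
time_s: 7.4
position: [0.4708, -0.0956, 0.1186]
eef_rot: [0.7, 0.714, 0.0, 0.0]
contact_force: [-0.7, 0.3, -0.4]
width: 0.0932
```

Request:
{"op": "arm_command", "data": {
  "steps": [
    {"slide": [0,0,0],"delta_rot": [0,0,-6.5],"grip": 0},
    {"slide": [0,0,0],"delta_rot": [0,0,-2],"grip": 0},
    {"slide": [0,0,0],"delta_rot": [0,0,0],"grip": 0},
    {"slide": [0,0,0],"delta_rot": [0,0,0],"grip": 0}
  ]
}}

```text
time_s: 7.8
position: [0.4708, -0.0956, 0.1187]
eef_rot: [0.748, 0.663, 0.0, -0.0]
contact_force: [-0.4, -0.1, -0.2]
width: 0.093
```

```bash
python3 - <<'E'
from h import *
st(); im=snap('wrist','w4.png')
E
```

```text
t 7.8 pos [470.8 -95.6 118.7] yaw_y -6.92 z [ 0.  0. -1.] F [-0.4 -0.1 -0.2] w 93.0 j [-0.25 -0.28  1.97  0.    1.44 -0.13]
```

View pics/w4.png

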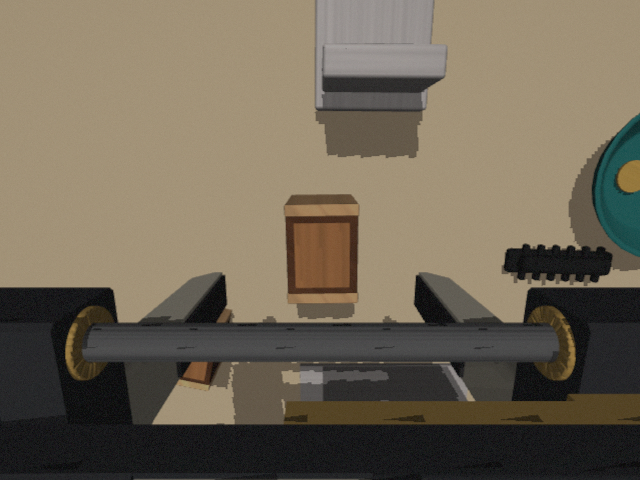

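The box stands upright, its top corners at about (285,206), (359,205), (358,303) and (288,303). The clamp's fixed end lies ahead, its bed edge running from (316,109) to (427,109).

```bash
python3 - <<'E'
from h import *
im=load('w4.png')
for n,z,L in (('box',.058,[(285,206),(359,205),(358,303),(288,303)]),('jawtop back',.066,[(327,89),(444,76)]),('bed',.014,[(316,108),(427,108)]),('jaw back top edge',.066,[(324,76),(445,75)]),('front',.066,[(323,46),(446,45)])):
  q=np.array([ray(im,u,v,z)[:2]*1000 for u,v in L]);print(n,np.round(q,1).tolist(),np.round(q.mean(0),1))
E
```

```text
box [[451.4, -60.5], [498.2, -65.5], [491.2, -132.1], [443.9, -126.4]] [471.2 -96.1]
jawtop back [[485.6, 3.9], [551.9, 2.8]] [518.8   3.4]
bed [[478.3, 0.6], [556.8, -8.9]] [517.5  -4.2]
jaw back top edge [[484.7, 10.9], [552.5, 3.3]] [518.6   7.1]
front [[486.0, 26.3], [553.6, 18.6]] [519.8  22.4]
```

Request:
{"op": "arm_command", "data": {
  "steps": [
    {"slide": [0,0,-0.04],"delta_rot": [0,0,0],"grip": 0},
    {"slide": [0,0,-0.04],"delta_rot": [0,0,0],"grip": 0},
    {"slide": [0,0,-0.017],"delta_rot": [0,0,0],"grip": 0},
    {"slide": [0,0,0],"delta_rot": [0,0,0],"grip": 0},
    {"slide": [0,0,0],"delta_rot": [0,0,0],"grip": 0.6}
  ],
  "squeeze": 20
}}

```text
time_s: 8.35
position: [0.4711, -0.0957, 0.0224]
eef_rot: [0.749, 0.663, 0.0, 0.0]
contact_force: [0.4, 0.3, 0.1]
width: 0.0887
```

Request:
{"op": "arm_command", "data": {
  "steps": [
    {"slide": [0,0,0],"delta_rot": [0,0,0],"grip": 0.7},
    {"slide": [0,0,0],"delta_rot": [0,0,0],"grip": 0.7},
    {"slide": [0,0,0],"delta_rot": [0,0,0],"grip": 0.7},
    {"slide": [0,0,0],"delta_rot": [0,0,0],"grip": 0.7}
  ]
}}

```text
time_s: 8.75
position: [0.471, -0.0957, 0.0221]
eef_rot: [0.749, 0.663, 0.0, 0.0]
contact_force: [-0.3, -0.2, -0.6]
width: 0.0579
```

Request:
{"op": "arm_command", "data": {
  "steps": [
    {"slide": [0,0,0],"delta_rot": [0,0,0],"grip": 0.7},
    {"slide": [0,0,0],"delta_rot": [0,0,0],"grip": 0.7},
    {"slide": [0,0,0],"delta_rot": [0,0,0],"grip": 0.7}
  ]
}}

```text
time_s: 9.05
position: [0.4709, -0.0956, 0.0219]
eef_rot: [0.749, 0.663, 0.0, 0.0]
contact_force: [-0.1, 0.4, 2.3]
width: 0.0478
```

Request:
{"op": "arm_command", "data": {
  "steps": [
    {"slide": [0,0,0.01],"delta_rot": [0,0,0],"grip": 0.7},
    {"slide": [0,0,0.025],"delta_rot": [0,0,0],"grip": 0.7},
    {"slide": [0,0,0.03],"delta_rot": [0,0,0],"grip": 0.7},
    {"slide": [0,0,0.03],"delta_rot": [0,0,0],"grip": 0.7},
    {"slide": [0,0,0.01],"delta_rot": [0,0,0],"grip": 0.7}
  ]
}}

```text
time_s: 9.55
position: [0.4717, -0.0958, 0.13]
eef_rot: [0.749, 0.663, 0.001, 0.002]
contact_force: [-0.3, -1.0, -3.3]
width: 0.0477
```

Request:
{"op": "arm_command", "data": {
  "steps": [
    {"slide": [0.005,0.015,0],"delta_rot": [0,0,0],"grip": 0.7},
    {"slide": [0.012,0.035,0],"delta_rot": [0,0,0.2],"grip": 0.7},
    {"slide": [0.013,0.04,0],"delta_rot": [0,0,0],"grip": 0.7},
    {"slide": [0.013,0.04,0],"delta_rot": [0,0,0],"grip": 0.7},
    {"slide": [0.008,0.025,0],"delta_rot": [0,0,0],"grip": 0.7}
  ]
}}

```text
time_s: 10.05
position: [0.5218, 0.0618, 0.1257]
eef_rot: [0.747, 0.664, -0.0, -0.0]
contact_force: [0.5, -0.5, -2.6]
width: 0.0478
```

Request:
{"op": "arm_command", "data": {
  "steps": [
    {"slide": [0.003,0.01,0],"delta_rot": [0,0,0],"grip": 0.7},
    {"slide": [0,0,0],"delta_rot": [0,0,0],"grip": 0.7},
    {"slide": [0,0,0],"delta_rot": [0,0,0],"grip": 0.7}
  ]
}}

```text
time_s: 10.35
position: [0.5244, 0.0686, 0.1262]
eef_rot: [0.748, 0.664, -0.0, -0.0]
contact_force: [-0.1, 0.7, -2.8]
width: 0.0478
```

```bash
python3 - <<'E'
from h import *
st(); im=snap('scene','s3.png'); cv2.imwrite('pics/s3c.png',cv2.resize(cv2.imread('pics/s3.png')[130:290,310:490],None,fx=4,fy=3.75,interpolation=cv2.INTER_CUBIC))
snap('wrist','w5.png')
E
```

```text
t 10.35 pos [524.4  68.6 126.2] yaw_y -6.8 z [-0.001 -0.    -1.   ] F [-0.1  0.7 -2.8] w 47.8 j [ 0.08 -0.17  1.87 -0.    1.44  0.2 ]
```

View pics/w5.png

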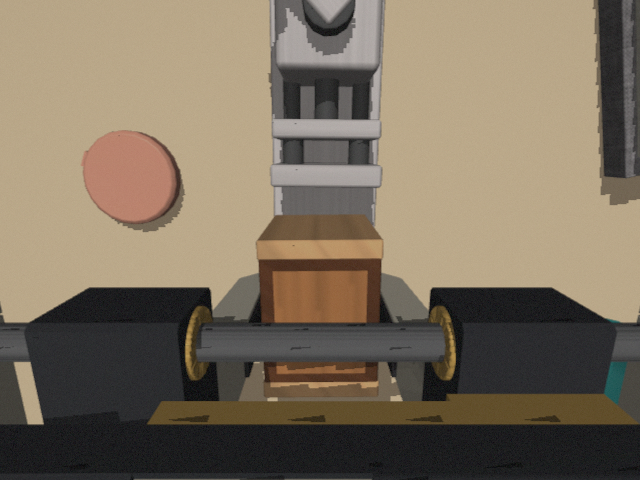

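Wrist view: the box is held square to the clamp. The sliding jaw's top runs from (272,176) to (382,175), directly beyond the box.

```bash
python3 - <<'E'
from h import *
im=load('w5.png')
for n,z,L in (('jaw back top',.066,[(272,166),(381,165)]),('jaw front top',.066,[(273,181),(381,181)]),('carriage?',.066,[(273,122),(381,121)]),('housing near',.072,[(281,68),(379,66)]),('boxtop near end',.164,[(260,256),(383,255)]),('boxtop near end low',.163,[(262,255),(382,255)])):
  q=np.array([ray(im,u,v,z)[:2]*1000 for u,v in L]);print(n,np.round(q,1).tolist(),np.round(q.mean(0),1), np.degrees(np.arctan2(*(q[1]-q[0])[::-1])))
E
```

```text
jaw back top [[500.6, 129.0], [567.5, 121.7]] [534.1 125.3] -6.295591961325442
jaw front top [[499.8, 119.9], [566.8, 111.9]] [533.3 115.9] -6.8067653794048475
carriage? [[505.1, 154.6], [569.6, 147.5]] [537.3 151. ] -6.315090631781419
housing near [[514.6, 182.3], [569.8, 176.7]] [542.2 179.5] -5.7554635511459775
boxtop near end [[504.5, 99.0], [550.1, 93.9]] [527.3  96.4] -6.303911758723435
boxtop near end low [[505.1, 99.0], [549.8, 93.7]] [527.5  96.3] -6.788573523174733
```

Request:
{"op": "arm_command", "data": {
  "steps": [
    {"slide": [0.002,0,-0.02],"delta_rot": [0,0,0.2],"grip": 0.7},
    {"slide": [0,0,-0.02],"delta_rot": [0,0,0],"grip": 0.7},
    {"slide": [0,0,-0.02],"delta_rot": [0,0,0],"grip": 0.7},
    {"slide": [0,0,-0.015],"delta_rot": [0,0,0],"grip": 0.7},
    {"slide": [0,0,-0.007],"delta_rot": [0,0,0],"grip": 0.7}
  ]
}}

```text
time_s: 10.95
position: [0.5262, 0.0687, 0.0433]
eef_rot: [0.747, 0.665, -0.001, -0.0]
contact_force: [-0.4, 0.3, -2.5]
width: 0.0482
```

Request:
{"op": "arm_command", "data": {
  "steps": [
    {"slide": [0,0,-0.003],"delta_rot": [0,0,0],"grip": 0.7},
    {"slide": [0,0,0],"delta_rot": [0,0,0],"grip": 0.7},
    {"slide": [0,0,0],"delta_rot": [0,0,0],"grip": 0.7}
  ]
}}

```text
time_s: 11.25
position: [0.5273, 0.0694, 0.0425]
eef_rot: [0.747, 0.665, 0.0, 0.0]
contact_force: [-0.9, -0.2, -2.0]
width: 0.0479
```

Request:
{"op": "arm_command", "data": {
  "steps": [
    {"slide": [0,0,-0.002],"delta_rot": [0,0,0],"grip": 0.7},
    {"slide": [0,0,0],"delta_rot": [0,0,0],"grip": 0.7}
  ]
}}

```text
time_s: 11.45
position: [0.5269, 0.0695, 0.0398]
eef_rot: [0.747, 0.665, 0.0, 0.0]
contact_force: [-0.3, 0.4, -3.4]
width: 0.0479
```

Request:
{"op": "arm_command", "data": {
  "steps": [
    {"slide": [0,0,-0.002],"delta_rot": [0,0,0],"grip": 0.7},
    {"slide": [0,0,0],"delta_rot": [0,0,0],"grip": 0.7}
  ]
}}

```text
time_s: 11.65
position: [0.5267, 0.0694, 0.0374]
eef_rot: [0.747, 0.665, -0.0, -0.0]
contact_force: [-0.3, 0.0, -3.3]
width: 0.0477
```

Request:
{"op": "arm_command", "data": {
  "steps": [
    {"slide": [0,0,-0.001],"delta_rot": [0,0,0],"grip": 0.7},
    {"slide": [0,0,0],"delta_rot": [0,0,0],"grip": 0.7}
  ]
}}

```text
time_s: 11.85
position: [0.5267, 0.0694, 0.0365]
eef_rot: [0.747, 0.665, -0.0, -0.0]
contact_force: [0.2, 0.0, -2.8]
width: 0.0482
```

Request:
{"op": "arm_command", "data": {
  "steps": [
    {"slide": [0,0,-0.001],"delta_rot": [0,0,0],"grip": 0.7},
    {"slide": [0,0,0],"delta_rot": [0,0,0],"grip": 0.7}
  ]
}}

```text
time_s: 12.05
position: [0.5269, 0.0694, 0.0359]
eef_rot: [0.747, 0.665, 0.0, 0.0]
contact_force: [-1.1, -0.0, 0.7]
width: 0.0479
```

Request:
{"op": "arm_command", "data": {
  "steps": [
    {"slide": [0,0,-0.0005],"delta_rot": [0,0,0],"grip": 0.7},
    {"slide": [0,0,0],"delta_rot": [0,0,0],"grip": 0.4},
    {"slide": [0,0,0],"delta_rot": [0,0,0],"grip": 0.1},
    {"slide": [0,0,0],"delta_rot": [0,0,0],"grip": 0},
    {"slide": [0,0,0],"delta_rot": [0,0,0],"grip": 0}
  ]
}}

```text
time_s: 12.55
position: [0.5268, 0.0694, 0.0351]
eef_rot: [0.747, 0.665, -0.0, -0.0]
contact_force: [0.5, -0.4, 0.0]
width: 0.0751
```

Request:
{"op": "arm_command", "data": {
  "steps": [
    {"slide": [0,0,0.015],"delta_rot": [0,0,0],"grip": 0},
    {"slide": [0,0,0.03],"delta_rot": [0,0,0],"grip": 0},
    {"slide": [0,0,0.04],"delta_rot": [0,0,0],"grip": 0},
    {"slide": [0,0,0.034],"delta_rot": [0,0,0],"grip": 0},
    {"slide": [0,0,0],"delta_rot": [0,0,0],"grip": 0}
  ]
}}

```text
time_s: 13.05
position: [0.5286, 0.0696, 0.1605]
eef_rot: [0.747, 0.665, 0.003, 0.002]
contact_force: [-0.0, -0.7, 0.7]
width: 0.093
```

```bash
python3 - <<'E'
from h import *
st(); snap('wrist','w6.png')
im=snap('top','t2.png'); snap('scene','s4.png')
a=cv2.imread('pics/s4.png')[150:290,300:500]; cv2.imwrite('pics/s4c.png',cv2.resize(a,None,fx=4,fy=4,interpolation=cv2.INTER_CUBIC))
E
```

```text
t 13.05 pos [528.6  69.6 160.5] yaw_y -6.6 z [ 0.008  0.001 -1.   ] F [-0.  -0.7  0.7] w 93.0 j [ 0.08 -0.18  1.82  0.    1.49  0.2 ]
```

View pics/w6.png

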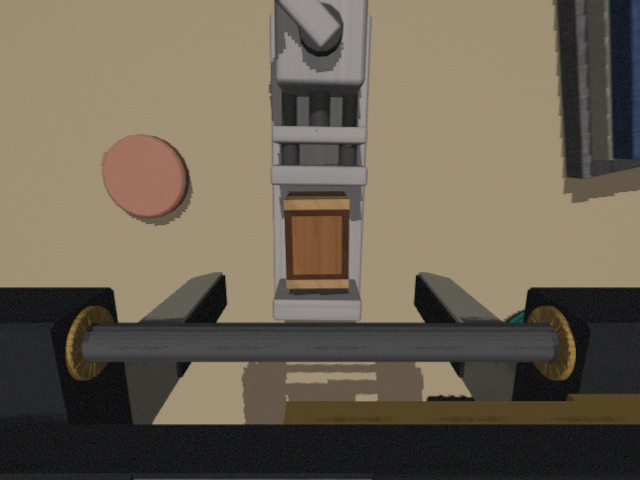

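The box stands square between the jaws, its top centred at (317,245), clear of both jaws with the sliding jaw at (319,175). Next I locate the knob by dark masks in the initial top and scene pictures.

```bash
python3 - <<'E'
from h import *
for f,(u0,u1,v0,v1) in (('top1.png',(140,175,262,290)),('scene1.png',(450,475,182,214)),('s4.png',(450,475,182,214)),('t2.png',(140,175,262,290))):
    im=load(f); g=im['pixels'].max(2)[v0:v1,u0:u1]; m=(g<50).astype(np.uint8)
    n,l,s,c=cv2.connectedComponentsWithStats(m); k=1+np.argmax(s[1:,4]) if n>1 else 0
    u,v=c[k]+[u0,v0]; print(f,s[k],u,v,'z.1115->',np.round(ray(im,u,v,.1115)*1000,1))
im=load('w6.png')
print('hub .088',np.round(ray(im,321,30,.088)*1000,1),'jaw front',[np.round(ray(im,u,v,.066)*1000,1) for u,v in((272,184),(366,183))],'fjaw inner',[np.round(ray(im,u,v,.066)*1000,1) for u,v in((275,301),(360,301))])
A=np.array([.5426,.208]);
for q in np.arange(0.5,1.2,.1):
    y=np.radians(-6.6); X=np.array([np.cos(y),np.sin(y)]);Y=np.array([-X[1],X[0]])
    print(round(q,1),np.round((A+.052*(-np.cos(q)*X+np.sin(q)*Y))*1000,1))
E
```

```text
top1.png [  5   9  19  11 169] 154.19526627218934 276.28402366863907 z.1115-> [511.7 249.9 111.5]
scene1.png [  4   6  15  21 194] 460.6340206185567 198.48969072164948 z.1115-> [512.6 248.4 111.5]
s4.png [  4   6  15  21 188] 460.6329787234043 198.46808510638297 z.1115-> [512.6 248.4 111.5]
t2.png [  5   0  21  28 262] 150.66030534351145 278.5763358778626 z.1115-> [507.7 256.3 111.5]
hub .088 [544.2 205.6  88. ] jaw front [array([498.7, 117. ,  66. ]), array([566. , 109.9,  66. ])] fjaw inner [array([487.9,  27.3,  66. ]), array([553.7,  19.5,  66. ])]
0.5 [500.1 238. ]
0.6 [503.3 242.1]
0.7 [506.9 245.8]
0.8 [510.9 249.2]
0.9 [515.2 252.2]
1.0 [519.7 254.7]
1.1 [524.5 256.7]
```

Request:
{"op": "arm_command", "data": {
  "steps": [
    {"slide": [0,0.03,0.005],"delta_rot": [0,0,0],"grip": 0},
    {"slide": [-0.004,0.045,0],"delta_rot": [0,0,0],"grip": 0},
    {"slide": [-0.006,0.045,0],"delta_rot": [0,0,0],"grip": 0},
    {"slide": [-0.005,0.04,0],"delta_rot": [0,0,0],"grip": 0},
    {"slide": [0,0.02,0],"delta_rot": [0,0,0],"grip": 0}
  ]
}}

```text
time_s: 13.7
position: [0.5105, 0.2519, 0.1577]
eef_rot: [0.746, 0.666, -0.001, -0.001]
contact_force: [0.7, -0.7, -0.7]
width: 0.0931
```

Request:
{"op": "arm_command", "data": {
  "steps": [
    {"slide": [0,0,0],"delta_rot": [0,0,0],"grip": 0},
    {"slide": [0,0,0],"delta_rot": [0,0,0],"grip": 0},
    {"slide": [0,0,0],"delta_rot": [0,0,0],"grip": 0}
  ]
}}

```text
time_s: 14.0
position: [0.5118, 0.2485, 0.1586]
eef_rot: [0.747, 0.665, -0.0, -0.0]
contact_force: [-0.6, -0.9, -0.3]
width: 0.0931
```

```bash
python3 - <<'E'
from h import *
st(); im=snap('wrist','w7.png')
g=im['pixels'].max(2); m=(g<50).astype(np.uint8); m[300:]=0; m[270:,:230]=0;m[270:,410:]=0
n,l,s,c=cv2.connectedComponentsWithStats(m)
for k in range(1,n):
    if s[k,4]>150: print(s[k],c[k])
print('proj top',proj(im,(.512,.249,.134)),'bottom',proj(im,(.512,.249,.089)))
E
```

```text
t 14.0 pos [511.8 248.5 158.6] yaw_y -6.64 z [-0.001 -0.001 -1.   ] F [-0.6 -0.9 -0.3] w 93.1 j [ 0.41 -0.09  1.75 -0.    1.49  0.52]
[116   0 109  13 602] [155.89202658   3.69933555]
[ 569  141   22  129 1985] [579.88161209 204.95163728]
[ 618  156   22  114 2186] [628.62397072 212.95288198]
[ 305  237   37   51 1506] [323.07171315 262.14674635]
proj top (np.float64(322.48733577139484), np.float64(272.0210885824562)) bottom (np.float64(322.17436246473943), np.float64(250.65459410114724))
```

The knob mask spans columns 305–342 and rows 237–288, and the predicted position matches within 1–2 mm. I descend and grip.

Request:
{"op": "arm_command", "data": {
  "steps": [
    {"slide": [0,0.0005,-0.02],"delta_rot": [0,0,0],"grip": 0},
    {"slide": [0,0,-0.02],"delta_rot": [0,0,0],"grip": 0},
    {"slide": [0,0,-0.015],"delta_rot": [0,0,0],"grip": 0},
    {"slide": [0,0,-0.005],"delta_rot": [0,0,0],"grip": 0.4},
    {"slide": [0,0,0],"delta_rot": [0,0,0],"grip": 0.9}
  ],
  "squeeze": 30
}}

```text
time_s: 14.55
position: [0.5117, 0.2495, 0.0987]
eef_rot: [0.747, 0.665, -0.0, -0.0]
contact_force: [0.1, 1.2, 0.3]
width: 0.0815
```

Request:
{"op": "arm_command", "data": {
  "steps": [
    {"slide": [0,0,0],"delta_rot": [0,0,0],"grip": 0.9},
    {"slide": [0,0,0],"delta_rot": [0,0,0],"grip": 0.9},
    {"slide": [0,0,0],"delta_rot": [0,0,0],"grip": 0.9},
    {"slide": [0,0,0],"delta_rot": [0,0,0],"grip": 0.9},
    {"slide": [0,0,0],"delta_rot": [0,0,0],"grip": 0.9}
  ]
}}

```text
time_s: 15.05
position: [0.5119, 0.2499, 0.0993]
eef_rot: [0.747, 0.665, 0.0, 0.0]
contact_force: [0.5, 0.4, 0.3]
width: 0.0416
```

```bash
python3 - <<'E'
from h import *
o,M=st()
A=np.array([.5426,.208]); y=np.radians(-6.6); X=np.array([np.cos(y),np.sin(y)]);Y=np.array([-X[1],X[0]])
d=o['position'][:2]-A; q=np.arctan2(d@Y,-d@X); print('q',q,'r',np.linalg.norm(d))
f=lambda q:A+.052*(-np.cos(q)*X+np.sin(q)*Y)
qs=np.arange(.84,7.9,.2); p=np.array([f(a) for a in qs])*1000
print('abs start',p[0]); 
for a,b in zip(qs[1:],np.round(np.diff(p,axis=0),1)): print(round(a,2),b)
E
```

```text
t 15.05 pos [511.9 249.9  99.3] yaw_y -6.6 z [ 0.  0. -1.] F [0.5 0.4 0.3] w 41.6 j [ 0.41 -0.06  1.81 -0.    1.38  0.52]
q 0.8233796672464658 r 0.05199283737654561
abs start [512.57248379 250.45407248]
1.04 [9.  5.1]
1.24 [9.9 3.2]
1.44 [10.3  1.2]
1.64 [10.3 -0.9]
1.84 [10.  -2.9]
2.04 [ 9.2 -4.8]
2.24 [ 8.  -6.6]
2.44 [ 6.6 -8. ]
2.64 [ 4.9 -9.2]
2.84 [  2.9 -10. ]
3.04 [  0.9 -10.3]
3.24 [ -1.2 -10.3]
3.44 [-3.2 -9.9]
3.64 [-5.1 -9. ]
3.84 [-6.8 -7.8]
4.04 [-8.2 -6.3]
4.24 [-9.3 -4.6]
4.44 [-10.   -2.6]
4.64 [-10.4  -0.6]
4.84 [-10.3   1.5]
5.04 [-9.8  3.5]
5.24 [-8.9  5.4]
5.44 [-7.6  7. ]
5.64 [-6.1  8.4]
5.84 [-4.3  9.4]
6.04 [-2.3 10.1]
6.24 [-0.3 10.4]
6.44 [ 1.8 10.2]
6.64 [3.8 9.7]
6.84 [5.6 8.7]
7.04 [7.2 7.4]
7.24 [8.6 5.9]
7.44 [9.6 4. ]
7.64 [10.2  2.1]
7.84 [10.4 -0. ]
```

Request:
{"op": "arm_command", "data": {
  "steps": [
    {"slide": [0,0,0],"delta_rot": [0,0,0],"grip": 0.9},
    {"slide": [0,0,0],"delta_rot": [0,0,0],"grip": 0.9},
    {"slide": [0,0,0],"delta_rot": [0,0,0],"grip": 0.9},
    {"slide": [0,0,0],"delta_rot": [0,0,0],"grip": 0.9}
  ]
}}

```text
time_s: 15.45
position: [0.512, 0.2498, 0.0992]
eef_rot: [0.747, 0.665, 0.0, 0.0]
contact_force: [4.0, -1.2, 0.0]
width: 0.0215
```

Request:
{"op": "arm_command", "data": {
  "steps": [
    {"slide": [0.009,0.0051,0],"delta_rot": [0,0,0],"grip": 0.9},
    {"slide": [0.0099,0.0032,0],"delta_rot": [0,0,0],"grip": 0.9},
    {"slide": [0.0103,0.0012,0],"delta_rot": [0,0,0],"grip": 0.9}
  ]
}}

```text
time_s: 15.75
position: [0.5407, 0.2615, 0.0993]
eef_rot: [0.746, 0.666, 0.001, -0.002]
contact_force: [-4.8, 14.2, 1.2]
width: 0.0217
```

```bash
cat >> h.py <<'E'
def crank():
    o,M=st(); A=np.array([.5426,.208]); y=np.radians(-6.6); X=np.array([np.cos(y),np.sin(y)]);Y=np.array([-X[1],X[0]])
    d=o['position'][:2]-A; q=np.arctan2(d@Y,-d@X); print('q',q%(2*np.pi),'r',np.linalg.norm(d))
E
python3 -c "
from h import *
crank()"
```

```text
t 15.75 pos [540.7 261.5  99.3] yaw_y -6.55 z [-0.002  0.003 -1.   ] F [-4.8 14.2  1.2] w 21.7 j [0.41 0.01 1.75 0.   1.38 0.52]
q 1.4203818312048047 r 0.05356344690405394
```

Request:
{"op": "arm_command", "data": {
  "steps": [
    {"slide": [0,0,0],"delta_rot": [0,0,0],"grip": 0.9},
    {"slide": [0,0,0],"delta_rot": [0,0,0],"grip": 0.9}
  ]
}}

```text
time_s: 15.95
position: [0.5414, 0.2616, 0.0994]
eef_rot: [0.746, 0.665, 0.001, -0.001]
contact_force: [1.8, 15.1, -0.8]
width: 0.0214
```

```bash
python3 -c "
from h import *
crank()"
```

```text
t 15.95 pos [541.4 261.6  99.4] yaw_y -6.57 z [ 0.     0.004 -1.   ] F [ 1.8 15.1 -0.8] w 21.4 j [0.41 0.01 1.75 0.   1.38 0.52]
q 1.4339695065115818 r 0.05357353640116562
```

```bash
cat >> h.py <<'E'
def plan(A,c,q0,q1,n):
    A=np.array(A);y=np.radians(-6.6); X=np.array([np.cos(y),np.sin(y)]);Y=np.array([-X[1],X[0]])
    for q in np.linspace(q0,q1,n+1)[1:]:
        p=A+52*(-np.cos(q)*X+np.sin(q)*Y); d=np.round(p-c,1); c=c+d; print(round(q,2),d,np.round(c,1))
E
python3 -c "
from h import *
plan((544.5,209.5),np.array([541.2,259.3]),1.4,3.2,9)"
```

```text
1.6 [10.8  1.7] [552. 261.]
1.8 [10.1 -2.6] [562.1 258.4]
2.0 [ 9.3 -4.4] [571.4 254. ]
2.2 [ 8.3 -6.3] [579.7 247.7]
2.4 [ 6.9 -7.7] [586.6 240. ]
2.6 [ 5.2 -9. ] [591.8 231. ]
2.8 [ 3.4 -9.8] [595.2 221.2]
3.0 [  1.3 -10.3] [596.5 210.9]
3.2 [ -0.8 -10.4] [595.7 200.5]
```

Request:
{"op": "arm_command", "data": {
  "steps": [
    {"slide": [0.0108,0.0017,0],"delta_rot": [0,0,0],"grip": 0.9},
    {"slide": [0.0101,-0.0026,0],"delta_rot": [0,0,0],"grip": 0.9},
    {"slide": [0.0093,-0.0044,0],"delta_rot": [0,0,0],"grip": 0.9},
    {"slide": [0.0083,-0.0063,0],"delta_rot": [0,0,0],"grip": 0.9},
    {"slide": [0,0,0],"delta_rot": [0,0,0],"grip": 0.9}
  ]
}}

```text
time_s: 16.45
position: [0.5814, 0.2479, 0.0993]
eef_rot: [0.747, 0.665, 0.001, 0.0]
contact_force: [9.1, 4.6, -1.7]
width: 0.0212
```

Request:
{"op": "arm_command", "data": {
  "steps": [
    {"slide": [0.0069,-0.0077,0],"delta_rot": [0,0,0],"grip": 0.9},
    {"slide": [0.0052,-0.009,0],"delta_rot": [0,0,0],"grip": 0.9},
    {"slide": [0.0034,-0.0098,0],"delta_rot": [0,0,0],"grip": 0.9},
    {"slide": [0,0,0],"delta_rot": [0,0,0],"grip": 0.9},
    {"slide": [0,0,0],"delta_rot": [0,0,0],"grip": 0.9}
  ]
}}

```text
time_s: 16.95
position: [0.5966, 0.2207, 0.0993]
eef_rot: [0.747, 0.665, 0.001, 0.001]
contact_force: [8.7, -1.9, -1.2]
width: 0.0219
```

```bash
python3 -c "
from h import *
from scipy.optimize import least_squares
P=np.array([(512,249.8),(541.4,261.6),(581.4,247.9),(596.6,220.7)])
s=least_squares(lambda a:np.hypot(*(P-a).T)-52,(544,209));print(s.x,s.fun)
plan(s.x,np.array([595.2,221.2]),2.8,4.8,10)"
```

```text
[545.69002893 209.97533781] [ 0.16341408 -0.19739297  0.09109364  0.02733448]
3.0 [ 2.5 -9.9] [597.7 211.3]
3.2 [ -0.8 -10.3] [596.9 201. ]
3.4 [ -2.8 -10. ] [594.1 191. ]
3.6 [-4.7 -9.2] [589.4 181.8]
3.8 [-6.5 -8.2] [582.9 173.6]
4.0 [-8.  -6.6] [574.9 167. ]
4.2 [-9.1 -5. ] [565.8 162. ]
4.4 [-9.9 -3. ] [555.9 159. ]
4.6 [-10.4  -1. ] [545.5 158. ]
4.8 [-10.3   1. ] [535.2 159. ]
```

Request:
{"op": "arm_command", "data": {
  "steps": [
    {"slide": [0.0025,-0.0099,0],"delta_rot": [0,0,0],"grip": 0.9},
    {"slide": [-0.0008,-0.0103,0],"delta_rot": [0,0,0],"grip": 0.9},
    {"slide": [-0.0028,-0.01,0],"delta_rot": [0,0,0],"grip": 0.9},
    {"slide": [-0.0047,-0.0092,0],"delta_rot": [0,0,0],"grip": 0.9},
    {"slide": [-0.0065,-0.0082,0],"delta_rot": [0,0,0],"grip": 0.9}
  ]
}}

```text
time_s: 17.45
position: [0.5823, 0.1729, 0.0991]
eef_rot: [0.747, 0.665, 0.0, -0.0]
contact_force: [-1.8, 6.6, 1.6]
width: 0.0215
```

Request:
{"op": "arm_command", "data": {
  "steps": [
    {"slide": [-0.008,-0.0066,0],"delta_rot": [0,0,0],"grip": 0.9},
    {"slide": [-0.0091,-0.005,0],"delta_rot": [0,0,0],"grip": 0.9},
    {"slide": [-0.0099,-0.003,0],"delta_rot": [0,0,0],"grip": 0.9},
    {"slide": [0,0,0],"delta_rot": [0,0,0],"grip": 0.9},
    {"slide": [0,0,0],"delta_rot": [0,0,0],"grip": 0.9}
  ]
}}

```text
time_s: 17.95
position: [0.5546, 0.1588, 0.0991]
eef_rot: [0.747, 0.665, -0.0, -0.0]
contact_force: [-3.3, 3.0, 1.3]
width: 0.0216
```

```bash
python3 -c "
from h import *
o,M=st(); P=o['position'][:2]*1000-[545.7,210];print(np.hypot(*P))
plan((545.7,210),np.array([555.9,159]),4.4,7.6,16)"
```

```text
t 17.95 pos [554.6 158.8  99.1] yaw_y -6.59 z [-0.001 -0.    -1.   ] F [-3.3  3.   1.3] w 21.6 j [ 0.23 -0.04  1.8   0.    1.38  0.35]
51.93249504780954
4.6 [-10.3  -1. ] [545.6 158. ]
4.8 [-10.4   1.1] [535.2 159.1]
5.0 [-9.9  3.1] [525.3 162.2]
5.2 [-9.1  5. ] [516.2 167.2]
5.4 [-7.9  6.7] [508.3 173.9]
5.6 [-6.4  8.1] [501.9 182. ]
5.8 [-4.7  9.3] [497.2 191.3]
6.0 [-2.8 10. ] [494.4 201.3]
6.2 [-0.7 10.4] [493.7 211.7]
6.4 [ 1.4 10.3] [495.1 222. ]
6.6 [3.4 9.8] [498.5 231.8]
6.8 [5.2 8.9] [503.7 240.7]
7.0 [7.  7.7] [510.7 248.4]
7.2 [8.3 6.2] [519.  254.6]
7.4 [9.4 4.4] [528.4 259. ]
7.6 [10.1  2.5] [538.5 261.5]
```

Request:
{"op": "arm_command", "data": {
  "steps": [
    {"slide": [-0.0103,-0.001,0],"delta_rot": [0,0,0],"grip": 0.9},
    {"slide": [-0.0104,0.0011,0],"delta_rot": [0,0,0],"grip": 0.9},
    {"slide": [-0.0099,0.0031,0],"delta_rot": [0,0,0],"grip": 0.9},
    {"slide": [-0.0091,0.005,0],"delta_rot": [0,0,0],"grip": 0.9},
    {"slide": [-0.0079,0.0067,0],"delta_rot": [0,0,0],"grip": 0.9}
  ]
}}

```text
time_s: 18.45
position: [0.508, 0.1741, 0.0992]
eef_rot: [0.747, 0.665, 0.001, 0.001]
contact_force: [12.5, 7.0, -4.9]
width: 0.0212
```

Request:
{"op": "arm_command", "data": {
  "steps": [
    {"slide": [-0.0064,0.0081,0],"delta_rot": [0,0,0],"grip": 0.9},
    {"slide": [-0.0047,0.0093,0],"delta_rot": [0,0,0],"grip": 0.9},
    {"slide": [-0.0028,0.01,0],"delta_rot": [0,0,0],"grip": 0.9},
    {"slide": [-0.0007,0.0104,0],"delta_rot": [0,0,0],"grip": 0.9},
    {"slide": [0.0014,0.0103,0],"delta_rot": [0,0,0],"grip": 0.9}
  ]
}}

```text
time_s: 18.95
position: [0.4948, 0.2214, 0.0991]
eef_rot: [0.747, 0.665, 0.0, 0.001]
contact_force: [8.6, -6.1, -1.4]
width: 0.0214
```

Request:
{"op": "arm_command", "data": {
  "steps": [
    {"slide": [0.0034,0.0098,0],"delta_rot": [0,0,0],"grip": 0.9},
    {"slide": [0.0052,0.0089,0],"delta_rot": [0,0,0],"grip": 0.9},
    {"slide": [0.007,0.0077,0],"delta_rot": [0,0,0],"grip": 0.9},
    {"slide": [0.0083,0.0062,0],"delta_rot": [0,0,0],"grip": 0.9},
    {"slide": [0.0094,0.0044,0],"delta_rot": [0,0,0],"grip": 0.9}
  ]
}}

```text
time_s: 19.45
position: [0.5285, 0.2594, 0.0991]
eef_rot: [0.747, 0.665, -0.0, -0.0]
contact_force: [-3.3, -5.6, 1.7]
width: 0.0212
```

Request:
{"op": "arm_command", "data": {
  "steps": [
    {"slide": [0.0101,0.0025,0],"delta_rot": [0,0,0],"grip": 0.9},
    {"slide": [0.0103,0.0004,0],"delta_rot": [0,0,0],"grip": 0.9},
    {"slide": [0,0,0],"delta_rot": [0,0,0],"grip": 0.9},
    {"slide": [0,0,0],"delta_rot": [0,0,0],"grip": 0.9}
  ]
}}

```text
time_s: 19.85
position: [0.5492, 0.2621, 0.0992]
eef_rot: [0.747, 0.665, 0.001, 0.0]
contact_force: [1.2, 1.1, 1.4]
width: 0.021
```

```bash
python3 -c "
from h import *
o,M=st(); P=o['position'][:2]*1000-[545.7,210]
y=np.radians(-6.6); X=np.array([np.cos(y),np.sin(y)]);Y=np.array([-X[1],X[0]])
print(np.hypot(*P),np.arctan2(P@Y,-P@X)%(2*np.pi)+2*np.pi)"
```

```text
t 19.85 pos [549.2 262.1  99.2] yaw_y -6.62 z [ 0.001  0.001 -1.   ] F [1.2 1.1 1.4] w 21.0 j [0.4  0.03 1.73 0.   1.38 0.52]
52.233425197963605 7.806597532610772
```

Crank reads about 7.8 rad. I release the knob, rise and retreat.

Request:
{"op": "arm_command", "data": {
  "steps": [
    {"slide": [0,0,0],"delta_rot": [0,0,0],"grip": 0.5},
    {"slide": [0,0,0],"delta_rot": [0,0,0],"grip": 0.3},
    {"slide": [0,0,0],"delta_rot": [0,0,0],"grip": 0.3},
    {"slide": [0,0,0],"delta_rot": [0,0,0],"grip": 0.3},
    {"slide": [0,0,0],"delta_rot": [0,0,0],"grip": 0.3}
  ]
}}

```text
time_s: 20.35
position: [0.5485, 0.262, 0.0992]
eef_rot: [0.747, 0.665, -0.0, 0.0]
contact_force: [-0.1, 0.4, -0.3]
width: 0.0569
```

Request:
{"op": "arm_command", "data": {
  "steps": [
    {"slide": [0,0,0.02],"delta_rot": [0,0,0],"grip": 0.3},
    {"slide": [0,0,0.03],"delta_rot": [0,0,0],"grip": 0.3},
    {"slide": [0,0,0.04],"delta_rot": [0,0,0],"grip": 0.3},
    {"slide": [0,0,0.04],"delta_rot": [0,0,0],"grip": 0.3},
    {"slide": [-0.04,0,0.02],"delta_rot": [0,0,0],"grip": 0.3}
  ]
}}

```text
time_s: 20.85
position: [0.5106, 0.262, 0.2519]
eef_rot: [0.747, 0.665, 0.001, 0.001]
contact_force: [-0.4, 0.3, 1.2]
width: 0.0653
```

Request:
{"op": "arm_command", "data": {
  "steps": [
    {"slide": [-0.045,0,0],"delta_rot": [0,0,0],"grip": 0.3},
    {"slide": [-0.045,0,0],"delta_rot": [0,0,0],"grip": 0.3},
    {"slide": [-0.04,0.01,0],"delta_rot": [0,0,0],"grip": 0.3},
    {"slide": [0,0,0],"delta_rot": [0,0,0],"grip": 0.3},
    {"slide": [0,0,0],"delta_rot": [0,0,0],"grip": 0.3}
  ]
}}

```text
time_s: 21.35
position: [0.3782, 0.2722, 0.2496]
eef_rot: [0.746, 0.666, 0.001, 0.0]
contact_force: [0.1, -0.2, -0.4]
width: 0.0649
```

```bash
python3 - <<'E'
from h import *
st(); im=snap('scene','s5.png')
a=cv2.imread('pics/s5.png'); cv2.imwrite('pics/s5c.png',cv2.resize(a[150:290,300:500],None,fx=4,fy=4,interpolation=cv2.INTER_CUBIC))
for f in('s5.png',):
    g=im['pixels'].max(2)[150:290,400:500]; n,l,s,c=cv2.connectedComponentsWithStats((g<50).astype(np.uint8))
    for k in range(1,n):
        if s[k,4]>60:
            u,v=c[k]+[400,150]; print(s[k],u,v,np.round(ray(im,u,v,.1115)*1000,1))
E
```

```text
t 21.35 pos [378.2 272.2 249.6] yaw_y -6.53 z [ 0.001  0.001 -1.   ] F [ 0.1 -0.2 -0.4] w 64.9 j [ 0.57 -0.36  1.82 -0.    1.67  0.68]
[ 65  52  17  22 204] 472.78921568627453 213.11274509803923 [548.9 258.4 111.5]
[ 9 98 15  6 62] 416.88709677419354 251.1290322580645 [607.9 132.4 111.5]
```

View pics/s5c.png

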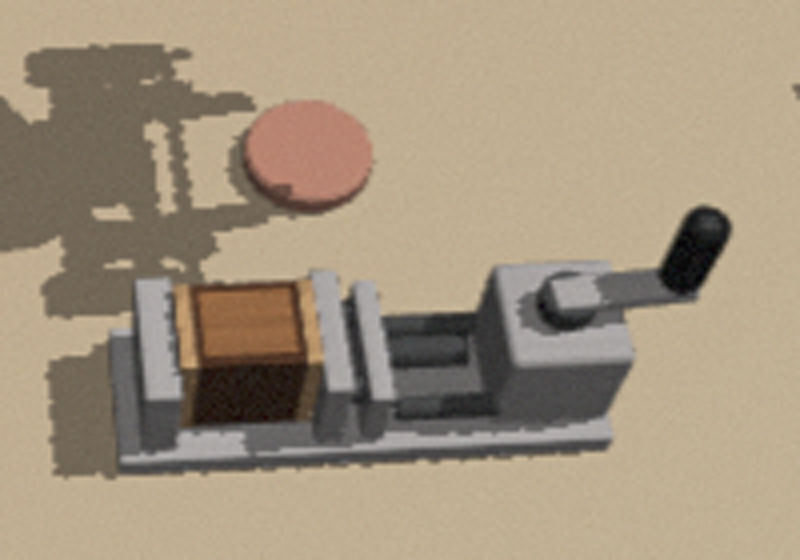

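The box sits upright with its pale panels against both jaws, (175,320) and (315,330), and the knob at (700,245) puts the crank at about 7.8. A quick difference check on the bystanders, then I hand in.

```bash
python3 - <<'E'
from h import *
a,b=load('scene1.png')['pixels'],load('s5.png')['pixels']
def cen(im,f,r):
    u0,u1,v0,v1=r; g=im[v0:v1,u0:u1].astype(int); m=f(g); v,u=np.nonzero(m); return np.round([u.mean()+u0,v.mean()+v0],1),len(u)
for n,r,f in (('jarcap',(150,184,232,262),lambda g:(g.min(2)>110)&(np.ptp(g,2)<25)),('dish',(265,355,315,400),lambda g:g[...,1]-g[...,0]>25),('clip',(255,290,300,355),lambda g:g.max(2)<60),('compact',(355,400,170,208),lambda g:g[...,0]-g[...,1]>40)):
    print(n,cen(a,f,r),cen(b,f,r))
st(); job_done()
E
```

```text
jarcap (array([169.9, 246.7]), 526) (array([169.8, 246.6]), 525)
dish (array([309.4, 356.4]), 3051) (array([309.4, 356.4]), 3049)
clip (array([271.4, 328.6]), 504) (array([271.4, 328.5]), 506)
compact (array([377.1, 187.2]), 596) (array([377.2, 187. ]), 587)
t 21.4 pos [378.8 272.1 249.4] yaw_y -6.57 z [ 0.001  0.    -1.   ] F [0.8 0.  0.3] w 65.3 j [ 0.57 -0.36  1.82 -0.    1.67  0.68]
the job is handed in; nothing more can be done
```

The key box is clamped upright in the steel clamp with its pale end panels against the two jaws, and the job was handed in at 21.4 s.

**What I did:** I lifted the box from the rack by its end panels, set it down on the table and regripped it by its dark sides. I then stood it in the bay, turned the crank clockwise from about 0.8 to 7.8 rad, let go and backed off.

**Last checks:**
- **Clamping:** the final picture shows both jaws on the end panels. The firmness is inferred from the crank angle of 7.8 rad (firm is 7 to 8.5), since I had no direct reading of the jaw force.
- **Bystanders:** the jar, dish, hair clip and compact moved no more than 0.2 pixel in the scene view. The robot is touching nothing.

**What disagreed:** the crank axis, fitted from the turning itself, lay about 3 mm in x and 2 mm in y from the camera estimate. The box is therefore probably 2–3 mm off the centre of the bay sideways, well within the width of the jaws. Before I corrected for this, the side force at the knob reached about 15 N for a moment.

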